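# Switch on the microscope's light unit

### The job

Switch on the microscope's light unit: press the green key (mains) fully down so that it stays down, then the yellow key (base light), then the blue key (ring light), in that order. Do not press the red key, and leave the jars, dishes, lid and forceps where they are: nothing is to be picked up or pushed about.

Things in the scene. Friction and masses are not known exactly. Their poses are not given: they have to be found in the camera images.
- console: the microscope's light unit: cream box 160 (x) x 270 (y) x 60 mm high, fixed to the bench; origin at the centre of its underside, x to its back, y along the row of keys, z up. Four square keys stand in one row 30 mm to the front (-x) of its middle, 56 mm apart; which colour is in which place changes. Each key top stands 18 mm over the box's top when up, 8 mm when down; the black frames round the keys are 34 x 34 mm and 4 mm high.
- key_green (a joint): mains key: how far the green key is pushed in, m; 0 = up, 0.010 = fully down on its hard stop. It slides straight down, resists with about 3 N all the way and stays where it is pushed (it does not spring back).
- key_green_top (a point): centre of the flat top of the green key, a green square cap 24 x 24 mm; it moves down with the key (10 mm). Axes parallel to the light unit's.
- key_yellow (a joint): base-light key: how far the yellow key is pushed in, m; 0 = up, 0.010 = fully down on its hard stop. It slides straight down, resists with about 3 N all the way and stays where it is pushed (it does not spring back).
- key_yellow_top (a point): centre of the flat top of the yellow key, a yellow square cap 24 x 24 mm; it moves down with the key (10 mm). Axes parallel to the light unit's.
- key_blue (a joint): ring-light key: how far the blue key is pushed in, m; 0 = up, 0.010 = fully down on its hard stop. It slides straight down, resists with about 3 N all the way and stays where it is pushed (it does not spring back).
- key_blue_top (a point): centre of the flat top of the blue key, a blue square cap 24 x 24 mm; it moves down with the key (10 mm). Axes parallel to the light unit's.
- key_red (a joint): full-power key, to be left up: how far the red key is pushed in, m; 0 = up, 0.010 = fully down on its hard stop. It slides straight down, resists with about 3 N all the way and stays where it is pushed (it does not spring back).
- key_red_top (a point): centre of the flat top of the red key, a red square cap 24 x 24 mm; it moves down with the key (10 mm). Axes parallel to the light unit's.
- jar_a: translucent specimen jar with white lid, diameter 58, 62 mm high, on the bench left of the light unit. Loose bystander. Origin at the centre of its underside.
- jar_b: translucent specimen jar with white lid, diameter 58, 62 mm high, on the bench right of the light unit. Loose bystander. Origin at the centre of its underside.
- dish_a: shut petri dish with a tan disc of agar seen through its lid, diameter 93, 16 mm high, on the bench behind the light unit. Loose bystander. Origin at the centre of its underside.
- dish_b: shut petri dish with a reddish disc of agar seen through its lid, diameter 93, 16 mm high, on the bench behind the light unit. Loose bystander. Origin at the centre of its underside.
- dish_small: small shut petri dish, diameter 57, 16 mm high, standing on top of the light unit behind the keys. Loose bystander. Origin at the centre of its underside.
- yellow_lid: yellow plastic lid, diameter 68, 12 mm high, on the bench in front of the light unit. Loose bystander. Origin at the centre of its underside.
- forceps: steel forceps 120 mm long, 8 mm high, lying on the bench in front of the light unit, along its own x. Loose bystander. Origin at the centre of its underside.

How it is judged:
By the outcome, as a careful person would: the job done as asked, in the order asked, and still so for the second after the job is handed in, with the robot touching nothing.
It also fails if it takes over 42 s, if anything falls off the work surface, if the arm or the gripper's body presses on something with over 40 N, if the wrist force passes 120 N, or if a joint passes its speed limit or range.

### The arm

A 7-joint arm with a two-finger parallel gripper is mounted at the origin on the work surface. World frame = base frame: x ahead of the robot, y to its left, z up, the work surface at z = 0. Lengths are in m, angles in rad, forces in N, time in s.
With the tool pointing down it reaches from about 0.425 to 0.875 m from the base axis. Payload 8.4 kg.
Tool frame: the origin (TCP) lies on the centre line of the jaws, within the pads' length; the fingertips stand 14 mm ahead of it and the grasp point (between the pads) lies 5 mm behind it; y points along the fingers, z is the direction in which the jaws open and shut, and the axes are right-handed (so a half turn about y gives the same grasp; the last joint's range is limited). The gripper opens to 85 mm and grips with 20 to 120 N. Pads are 22 mm wide; open, the fingers measure 114 mm over their backs; the gripper's body (76 mm by 85 mm) begins 54 mm behind the grasp point. The pads swing forward as they close: fully open they stand 13 mm farther back than shut.
Start: joints at [-1.43, 0.333, 0.04, 1.465, -0.013, 1.343, -0.059], TCP at [0.154, 0.631, 0.245] pointing down, gripper open.
Joint ranges: [-2.58, 2.58], [-0.38, 2.09], [-1.3, 1.39], [0.25, 2.4], [-1.5, 4.64], [0.08, 2.09], [-2.65, 2.65]. Speed limits (rad/s): [2.22, 2.22, 2.79, 2.79, 3.14, 3.14, 3.14].

### API

Orientations are given as [roll, pitch, yaw] about the fixed x, y, z axes, in that order (R = Rz(yaw) Ry(pitch) Rx(roll)).
In Python, from cell import manip, vision, job_done, spotter gives the robot as it stands. The module is installed in compiled form; this text tells all that it offers.
- The arm moves only by the shell command python3 -m inch 'ROWS' [OPENING]. ROWS is text: rows parted by semicolons, each of 4 numbers parted by spaces: the shift along the tool's x, y, z in cm, then the turn about the tool's y in rad. In form: dx dy dz roll; .... A call has 1 to 12 rows; each row shifts and turns the commanded pose from where the row before left it, along the tool's axes as they then stand; what a row does not reach is not made up. A row lasts 1/8 s, in which the tool goes at most 62.5 mm and 10.7 degrees, less where a joint would pass 70% of its speed; a pose out of reach is approached as far as the arm can. A call with a gripper value outside its range is refused whole. OPENING is the gripper command: -1 is shut, 1 is fully open, values between are in proportion, set as the call begins (- or left out, the last holds). The fingers move at their own pace and stop on an object; the grip force is fixed at half the most. Time passes only in rows, so rows that do not move let the fingers close. It gives the time, the measured TCP pose, the force and the opening at its end, in the units of the state.
- manip.get_obs(): the state, without advancing time (a new reading comes with each control period).
- vision.capture(name): name is "scene" or "top"; returns a dict with "frame" (400x640x3 uint8, blue, green, red), "fov_y" (degrees; the focal length in pixels is half the picture's height over the tangent of half this angle, whatever the lens; pixels are square), "cx", "cy" (the principal point, pixels), "origin" and "attitude" of the camera in the world. Camera axes: x right, y down, z forward; pixel columns grow to the right and rows downward; lengths in m; the calibration is good to about 2 mm. A picture is of the moment at which its call begins. There is no depth.
- job_done(): hands the job in, once; it reports no verdict.
Trained networks look in the newest picture that a camera, given by its name, has taken for a name from the list of things; names that differ only in an ending like _2 or _b are one class to them, and where a whole thing is asked for, a point or a joint stands for the part that bears it (a point fixed in the world has none). Each returns a list of dicts, best first, with "confidence" (0 to 1); they miss things now and then, are a little off and sometimes report something else, mostly with a low value. They report only what shows in the picture. A call takes as long as a camera call.
- spotter.trace(camera, name): "mask" (400x640 bool, what is visible of it).
- spotter.spot_point(camera, name): "at" ([x, y, z] in m, in the coordinates of the camera as it stood for that picture, good to about 4 mm: a listed point, or the origin of a listed thing).
The state is a dict: "time": time; "joint_pos": joint angles; "joint_velocities": joint speeds; "effort": joint torques, N m; "tool_pos": TCP position; "orientation": TCP orientation; "ft_force": force on the tool from outside, world axes, zero at the start; "wrist_torque": the same for the moment, N m; "finger_gap": opening from 0.0 (shut) to 1.0 (fully open).
Only numpy, scipy, OpenCV 4.12 (cv2) and the standard library are available. Lean on these libraries where they do the work, as an engineer would, in place of code of your own. Each camera call takes 0.05 s, during which the arm holds its last target.

## Working session

There is one attempt and no reset: what is moved stays moved. The work goes in short steps, Python scripts to look and compute and a shell command to move; the robot and the scene stay as the last step left them, time stands still between calls to the robot, and variables do not carry over. Pictures are saved under pics/ and viewed, and the job is handed in when it is done.

```bash
mkdir -p pics
cat > h.py <<'E'
import numpy as np, cv2
from cell import manip, vision, job_done, spotter
from scipy.spatial.transform import Rotation as R
def att(c):
    a=np.array(c["attitude"],float)
    if a.shape==(3,3): return a
    if a.size==3: return R.from_euler('xyz',a).as_matrix()
    return None
def world(c,p): return att(c)@np.array(p)+np.array(c["origin"])
E
python3 - <<'E'
from h import *
o=manip.get_obs()
for k,v in o.items(): print(k,np.round(v,4))
print("R",R.from_euler('xyz',o["orientation"]).as_matrix().round(3) if len(o["orientation"])==3 else '')
for n in ("scene","top"):
    c=vision.capture(n); cv2.imwrite(f"pics/{n}0.png",c["frame"])
    print(n,c["fov_y"],c["cx"],c["cy"],c["origin"],c["attitude"])
    for k in ["key_green_top","key_yellow_top","key_blue_top","key_red_top","console","dish_small"]:
        r=spotter.spot_point(n,k)
        for q in r[:2]: print(k,round(q["confidence"],2),world(c,q["at"]).round(4))
E
```

```text
time 0.0
joint_pos [-1.4302  0.3339  0.0399  1.4662 -0.0134  1.3433 -0.0585]
joint_velocities [ 0.001  -0.0008  0.0002  0.0006 -0.0004  0.0001 -0.0013]
effort [ 1.00000e-04 -6.58566e+01  1.36570e+00 -4.05560e+01  1.68000e-02
  1.30000e-02  0.00000e+00]
tool_pos [0.1543 0.631  0.2445]
orientation [-1.5723e+00 -1.0000e-04 -2.3990e-01]
ft_force [ 1.0356 -0.2149  0.4096]
wrist_torque [-0.0462 -0.0022 -0.0421]
finger_gap 0.9991
R [[ 0.971 -0.     0.238]
 [-0.238 -0.002  0.971]
 [ 0.    -1.    -0.002]]
scene 48.02867374369346 330.3142329494586 200.84774776045475 [1.14244966 0.20019815 0.92380144] [-2.57840189e+00 -2.09272916e-03  1.87820393e+00]
key_green_top 0.67 [ 0.5493 -0.149   0.079 ]
key_green_top 0.18 [ 0.4521 -0.031   0.0029]
key_yellow_top 0.61 [ 0.5525 -0.0959  0.0772]
key_blue_top 0.59 [ 0.5507 -0.0361  0.0786]
key_red_top 0.6 [ 0.5458 -0.2071  0.076 ]
console 0.79 [ 0.5822 -0.1246 -0.0008]
console 0.53 [ 0.6196 -0.1809  0.0579]
dish_small 0.57 [ 0.6216 -0.1816  0.0563]
dish_small 0.52 [ 0.7209 -0.1897 -0.0044]
top 49.14036897414907 323.9430512991682 196.40059128709453 [0.55916875 0.04267486 0.91059796] [-3.08992217  0.01033735 -1.58239673]
key_green_top 0.47 [ 0.5462 -0.1496  0.0802]
key_green_top 0.26 [ 0.7501 -0.0524  0.0015]
key_yellow_top 0.43 [ 0.5501 -0.0953  0.0763]
key_blue_top 0.62 [ 0.5517 -0.0356  0.0808]
key_red_top 0.64 [ 0.55   -0.2048  0.0806]
console 0.73 [ 0.5788 -0.1243 -0.0028]
dish_small 0.93 [ 0.6207 -0.1772  0.0556]
```

View pics/scene0.png

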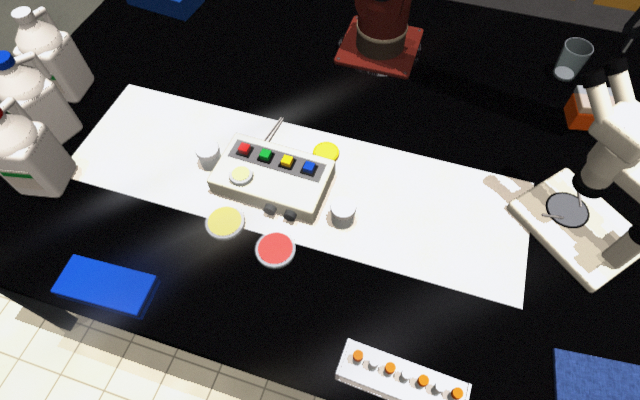

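View pics/top0.png

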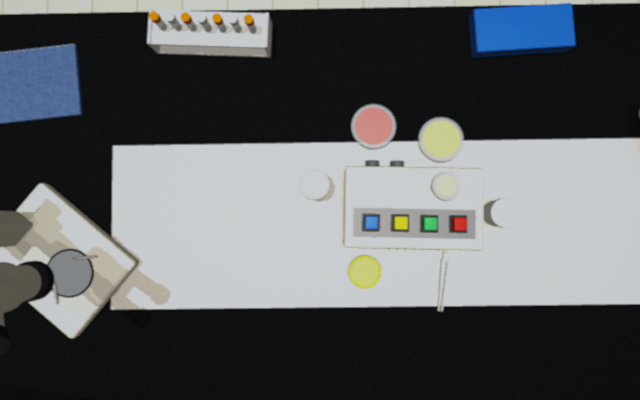

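Run:
```python
from h import *
for n in ("scene","top"):
    c=vision.capture(n); f=200/np.tan(np.radians(c["fov_y"]/2))
    for k in ["green","yellow","blue","red"]:
        r=spotter.trace(n,f"key_{k}_top")
        for q in r[:2]:
            m=q["mask"]; ys,xs=np.nonzero(m); 
            print(n,k,round(q["confidence"],2),m.sum(),xs.min(),xs.max(),ys.min(),ys.max(), end=' ')
            hsv=cv2.cvtColor(c["frame"],cv2.COLOR_BGR2HSV)
            u,v=xs.mean(),ys.mean()
            d=att(c)@np.array([(u-c["cx"])/f,(v-c["cy"])/f,1]); o=np.array(c["origin"])
            print("ctr@z.078",(o+d*(0.078-o[2])/d[2]).round(4))
```

```text
scene yellow 0.66 123 281 293 155 166 ctr@z.078 [ 0.5564 -0.0913  0.078 ]
scene blue 0.42 93 304 314 161 171 ctr@z.078 [ 0.5569 -0.0367  0.078 ]
scene red 0.6 113 238 250 143 154 ctr@z.078 [ 0.5531 -0.2032  0.078 ]
top green 0.66 136 423 435 217 228 ctr@z.078 [ 0.5497 -0.148   0.078 ]
top yellow 0.6 150 394 406 217 229 ctr@z.078 [ 0.5498 -0.0931  0.078 ]
top yellow 0.33 172 423 436 217 229 ctr@z.078 [ 0.5493 -0.1483  0.078 ]
top blue 0.72 134 365 376 216 228 ctr@z.078 [ 0.5531 -0.0371  0.078 ]
top red 0.49 172 451 465 218 230 ctr@z.078 [ 0.5478 -0.2023  0.078 ]
```

Key layout in the top view, left to right: blue (371,222), yellow (400,223), green (430,223), red (459,224). The networks agree with this. A white and grey microscope-like object stands at about (70,270) in the top view, close to where the arm starts, so I'll check its extent before moving.

Run:
```python
from h import *
a=cv2.imread("pics/scene0.png")[0:300,440:640]; b=cv2.imread("pics/top0.png")[160:400,0:200]
a=cv2.resize(a,(400,600));b=cv2.resize(b,(400,480)); b=np.vstack([b,np.zeros((120,400,3),np.uint8)])
cv2.imwrite("pics/crop.png",cv2.convertScaleAbs(np.hstack([a,b]),alpha=1.6,beta=30))
import json
for n,f in (("scene",200/np.tan(np.radians(48.0287/2))),("top",200/np.tan(np.radians(49.14/2)))):
    o,at,cx,cy=((1.14245,.2002,.9238),(-2.5784,-.0020927,1.8782),330.3,200.8) if n=="scene" else ((.55917,.04267,.9106),(-3.08992,.010337,-1.5824),323.9,196.4)
    M=R.from_euler('xyz',at).as_matrix()
    def px(p):
        q=M.T@(np.array(p)-o); return (q[:2]/q[2]*f+[cx,cy]).round(0)
    for p in [(.154,.631,.245),(.154,.631,.23),(0,0,0),(.3,.57,.245),(.55,.3,.2)]: print(n,p,px(p))
    def gz(u,v,z):
        d=M@np.array([(u-cx)/f,(v-cy)/f,1]); return (np.array(o)+d*(z-o[2])/d[2]).round(3)
    pts=[(570,170),(510,207),(593,288)] if n=="scene" else [(43,185),(137,262),(72,338),(50,280),(0,228)]
    for p in pts: print(p,gz(*p,0.02),gz(*p,.3))
```

```text
scene (0.154, 0.631, 0.245) [646.  57.]
scene (0.154, 0.631, 0.23) [642.  62.]
scene (0, 0, 0) [380.  47.]
scene (0.3, 0.57, 0.245) [618.  96.]
scene (0.55, 0.3, 0.2) [467. 168.]
(570, 170) [0.33  0.571 0.02 ] [0.582 0.456 0.3  ]
(510, 207) [0.485 0.439 0.02 ] [0.689 0.365 0.3  ]
(593, 288) [0.637 0.627 0.02 ] [0.794 0.495 0.3  ]
top (0.154, 0.631, 0.245) [-65. 497.]
top (0.154, 0.631, 0.23) [-56. 491.]
top (0, 0, 0) [353. 497.]
top (0.3, 0.57, 0.245) [-21. 396.]
top (0.55, 0.3, 0.2) [170. 227.]
(43, 185) [0.636 0.628 0.02 ] [0.612 0.444 0.3  ]
(137, 262) [0.476 0.433 0.02 ] [0.502 0.31  0.3  ]
(72, 338) [0.326 0.563 0.02 ] [0.399 0.399 0.3  ]
(50, 280) [0.442 0.61  0.02 ] [0.479 0.432 0.3  ]
(0, 228) [0.549 0.715 0.02 ] [0.552 0.504 0.3  ]
```

View pics/crop.png

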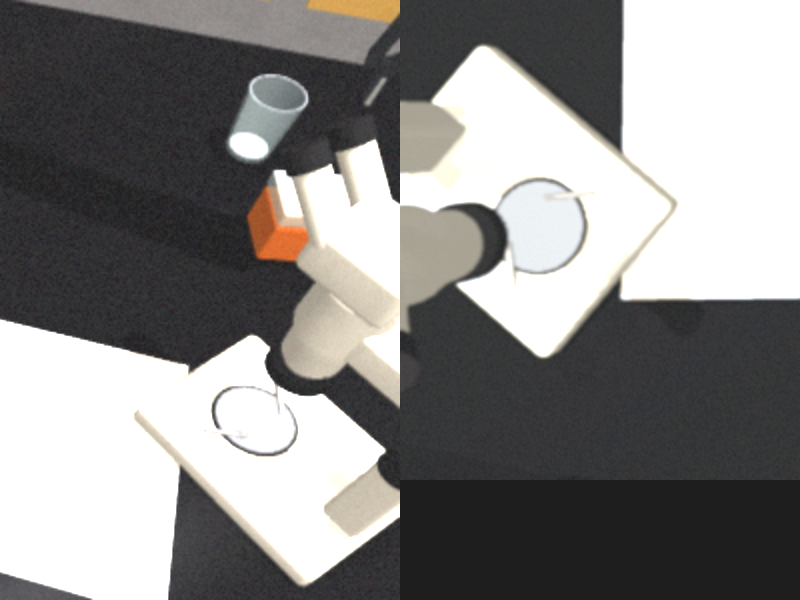

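```bash
cat >> h.py <<'E'
C={"scene":((1.14245,.2002,.9238),(-2.5784,-.0020927,1.8782),330.3,200.85,200/np.tan(np.radians(48.0287/2))),
"top":((.55917,.04267,.9106),(-3.08992,.010337,-1.5824),323.94,196.4,200/np.tan(np.radians(49.1404/2)))}
def gz(n,u,v,z):
    o,at,cx,cy,f=C[n]; M=R.from_euler('xyz',at).as_matrix()
    d=M@np.array([(u-cx)/f,(v-cy)/f,1]); return (np.array(o)+d*(z-o[2])/d[2]).round(3)
E
python3 - <<'E'
from h import *
for nm,u,v in [("beaker base",565,73),("orange L",565,105),("orange bottom",575,129),("orange R",592,130),("eyeL tip",592,75),("eyeR tip",618,64),("headL",590,130),("eyepiece L base",600,108)]:
    print(nm,[gz("scene",u,v,z).tolist() for z in (0,.1,.2,.3,.4)])
for nm,u,v in [("dark",3,345),("tube lens left",52,280),("grey head top",0,210),("lower left",0,330)]:
    print(nm,[gz("top",u,v,z).tolist() for z in (0,.1,.2,.3,.4)])
E
```

```text
beaker base [[-0.054, 0.554, 0.0], [0.075, 0.516, 0.1], [0.205, 0.478, 0.2], [0.334, 0.439, 0.3], [0.464, 0.401, 0.4]]
orange L [[0.081, 0.559, -0.0], [0.196, 0.52, 0.1], [0.311, 0.481, 0.2], [0.425, 0.442, 0.3], [0.54, 0.404, 0.4]]
orange bottom [[0.165, 0.588, 0.0], [0.271, 0.546, 0.1], [0.376, 0.504, 0.2], [0.482, 0.462, 0.3], [0.588, 0.42, 0.4]]
orange R [[0.154, 0.632, 0.0], [0.261, 0.585, 0.1], [0.368, 0.538, 0.2], [0.475, 0.492, 0.3], [0.582, 0.445, 0.4]]
eyeL tip [[-0.07, 0.631, 0.0], [0.061, 0.584, 0.1], [0.193, 0.538, 0.2], [0.324, 0.491, 0.3], [0.455, 0.444, 0.4]]
eyeR tip [[-0.144, 0.705, 0.0], [-0.005, 0.651, 0.1], [0.135, 0.596, 0.2], [0.274, 0.541, 0.3], [0.413, 0.487, 0.4]]
headL [[0.156, 0.627, 0.0], [0.263, 0.581, 0.1], [0.37, 0.534, 0.2], [0.476, 0.488, 0.3], [0.583, 0.442, 0.4]]
eyepiece L base [[0.063, 0.653, 0.0], [0.18, 0.604, 0.1], [0.296, 0.555, 0.2], [0.413, 0.506, 0.3], [0.53, 0.457, 0.4]]
dark [[0.307, 0.717, 0.0], [0.335, 0.643, 0.1], [0.363, 0.569, 0.2], [0.39, 0.495, 0.3], [0.418, 0.421, 0.4]]
tube lens left [[0.439, 0.618, 0.0], [0.453, 0.555, 0.1], [0.466, 0.492, 0.2], [0.479, 0.429, 0.3], [0.492, 0.366, 0.4]]
grey head top [[0.586, 0.731, 0.0], [0.583, 0.656, 0.1], [0.58, 0.58, 0.2], [0.577, 0.504, 0.3], [0.574, 0.429, 0.4]]
lower left [[0.338, 0.725, 0.0], [0.362, 0.65, 0.1], [0.387, 0.575, 0.2], [0.411, 0.5, 0.3], [0.435, 0.425, 0.4]]
```

The eyepieces triangulate to about (0.39, 0.465, 0.345), and an orange box sits under the start pose. I'll swing inboard at r≈0.46 with the jaws shut.

```bash
python3 -m inch '0 -0.5 0 0; 0.9 -0.5 -3.6 0; 0.9 -0.5 -3.6 0; 0.9 -0.5 -3.6 0; 0.9 0 -3.6 0; 0 0 0 0' -1
cat >> h.py <<'E'
def legs(pts):
    o=manip.get_obs(); p=np.array(o["tool_pos"]); M=R.from_euler('xyz',o["orientation"]).as_matrix()
    print(p.round(4), np.round(o["orientation"],4), o["time"],np.round(o["ft_force"],1))
    for q in pts:
        print(q,((M.T@(np.array(q)-p))*100).round(2)); p=np.array(q)
E
python3 -c "
from h import *
legs([(.24,.4,.26),(.31,.33,.26),(.37,.26,.26),(.43,.16,.25),(.48,.03,.22),(.53,-.1,.17),(.55,-.1485,.13)])"
```

```text
time: 1.95
tool_pos: [0.1557, 0.4813, 0.2664]
orientation: [-1.57, -0.0, -0.241]
ft_force: [-0.4, 0.5, -0.2]
finger_gap: -0.004
[0.1557 0.4813 0.2664] [-1.5695 -0.     -0.2413] 1.95 [-0.4  0.5 -0.2]
(0.24, 0.4, 0.26) [10.12  0.63 -5.88]
(0.31, 0.33, 0.26) [ 8.47 -0.01 -5.12]
(0.37, 0.26, 0.26) [ 7.5  -0.01 -5.36]
(0.43, 0.16, 0.25) [ 8.22  0.99 -8.28]
(0.48, 0.03, 0.22) [  7.96   2.99 -11.43]
(0.53, -0.1, 0.17) [  7.96   4.99 -11.43]
(0.55, -0.1485, 0.13) [ 3.1   3.99 -4.24]
```

```bash
python3 -m inch '3.4 0.2 -2 0; 3.4 0.2 -2 0; 3.4 0.2 -2 0; 4.2 0 -2.6 0; 4.2 0 -2.6 0; 3.8 0 -2.7 0; 3.8 0 -2.7 0; 4.1 0.5 -4.1 0; 4.1 0.5 -4.1 0; 0 0 0 0'; 
python3 -c "
from h import *
legs([(.48,.03,.22),(.53,-.1,.17),(.55,-.1485,.13)])"
```

```text
time: 3.2
tool_pos: [0.4328, 0.1567, 0.2497]
orientation: [-1.571, -0.001, -0.247]
ft_force: [0.2, 0.8, -0.0]
finger_gap: -0.002
[0.4328 0.1567 0.2497] [-1.571e+00 -1.200e-03 -2.468e-01] 3.2 [ 0.2  0.8 -0. ]
(0.48, 0.03, 0.22) [  7.67   2.98 -11.13]
(0.53, -0.1, 0.17) [  8.02   5.01 -11.38]
(0.55, -0.1485, 0.13) [ 3.12  4.   -4.21]
```

```bash
python3 -m inch '2.6 1 -3.7 0; 2.6 1 -3.7 0; 2.5 1 -3.7 0; 2.7 1.5 -3.8 0; 2.7 1.5 -3.8 0; 2.6 2 -3.8 0; 1.6 2 -2.1 0; 1.5 2 -2.1 0; 0 0 0 0; 0 0 0 0'
python3 - <<'E'
from h import *
for n in ("scene","top"):
    c=vision.capture(n); cv2.imwrite(f"pics/{n}1.png",cv2.resize(c["frame"][100:260,200:500],None,fx=2.6,fy=2.6))
    for k in ["key_green_top","key_yellow_top","key_blue_top","key_red_top"]:
        for q in spotter.spot_point(n,k)[:1]: print(n,k,round(q["confidence"],2),world(c,q["at"]).round(4))
legs([(.549,-.1485,.13)])
E
```

```text
time: 4.45
tool_pos: [0.5501, -0.1426, 0.1296]
orientation: [-1.571, 0.0, -0.239]
ft_force: [0.3, 0.6, 0.3]
finger_gap: -0.002
scene key_green_top 0.64 [ 0.5499 -0.1467  0.0787]
scene key_yellow_top 0.46 [ 0.554  -0.0985  0.0814]
scene key_blue_top 0.68 [ 0.6221 -0.179   0.0622]
scene key_red_top 0.52 [ 0.5501 -0.2098  0.0786]
top key_yellow_top 0.56 [ 0.5439 -0.093   0.0766]
top key_blue_top 0.49 [ 0.5498 -0.0367  0.0803]
[ 0.5497 -0.1435  0.1295] [-1.5706e+00 -3.0000e-04 -2.3960e-01] 4.95 [ 0.2 -0.1 -0.6]
(0.549, -0.1485, 0.13) [ 0.05 -0.05 -0.5 ]
```

View pics/scene1.png

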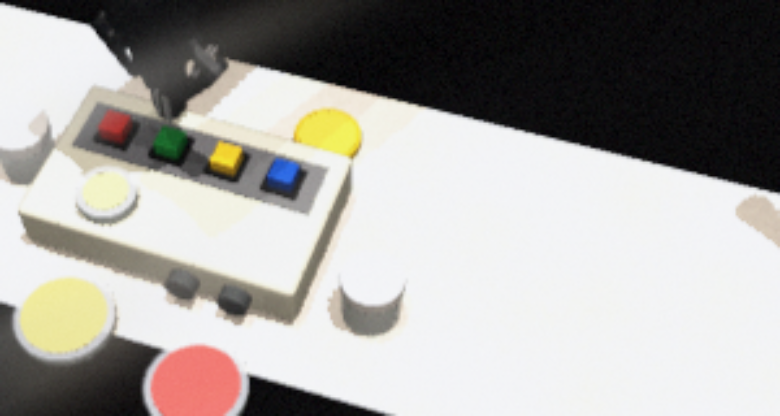

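View pics/top1.png

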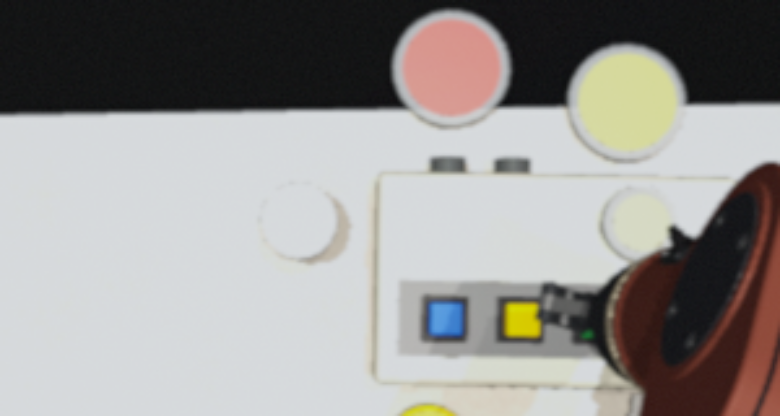

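```bash
python3 -c "
from h import *
for z in (.105,.1155,.13): print(gz('scene',200+167/2.6,100+114/2.6,z))"
python3 -m inch '0.1 1 -0.5 0; 0 0.6 0 0; 0 0 0 0'
```

```text
[ 0.546 -0.15   0.105]
[ 0.553 -0.145  0.116]
[ 0.564 -0.139  0.13 ]
time: 5.32
tool_pos: [0.5488, -0.1489, 0.1125]
orientation: [-1.571, 0.001, -0.24]
ft_force: [-1.2, -0.0, -0.2]
finger_gap: -0.002
```

```bash
python3 -m inch '0 0.8 0 0; 0 0.8 0 0; 0 0.3 0 0; 0 0 0 0'; python3 -m inch '0 0.3 0 0; 0 0.3 0 0; 0 0 0 0'; python3 -m inch '0 0.3 0 0; 0 0 0 0';python3 -m inch '0 0.2 0 0; 0 0 0 0'
```

```text
time: 5.82
tool_pos: [0.5492, -0.1488, 0.0941]
orientation: [-1.571, 0.0, -0.24]
ft_force: [-0.3, -0.7, -0.6]
finger_gap: 0.0
time: 6.2
tool_pos: [0.5494, -0.1488, 0.0882]
orientation: [-1.571, -0.0, -0.24]
ft_force: [-0.7, 0.9, -0.1]
finger_gap: -0.003
time: 6.45
tool_pos: [0.5493, -0.1488, 0.0851]
orientation: [-1.571, 0.0, -0.24]
ft_force: [0.2, 0.2, 0.6]
finger_gap: 0.001
time: 6.7
tool_pos: [0.5493, -0.1487, 0.0831]
orientation: [-1.571, 0.0, -0.24]
ft_force: [-0.2, -0.7, -0.3]
finger_gap: 0.002
```

Run:
```python
from h import *
for n in ("scene",):
    c=vision.capture(n); cv2.imwrite(f"pics/{n}2.png",cv2.resize(c["frame"][120:190,210:350],None,fx=5.6,fy=5.6,interpolation=cv2.INTER_CUBIC))
    for k in ["key_green_top"]:
        for q in spotter.spot_point(n,k)[:2]: print(n,k,round(q["confidence"],2),world(c,q["at"]).round(4))
```

```text
scene key_green_top 0.49 [ 0.5495 -0.1488  0.0688]
```

View pics/scene2.png

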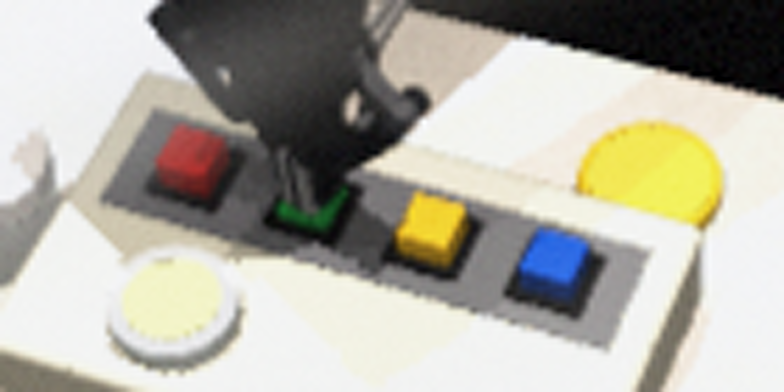

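The green key at picture (310,205) is already sunk below its neighbours, and the fingertips are on it. I'll carry on to the hard stop.

```bash
python3 -m inch '0 0.2 0 0; 0 0 0 0'; python3 -m inch '0 0.15 0 0; 0 0 0 0'
```

```text
time: 7.05
tool_pos: [0.5494, -0.1488, 0.082]
orientation: [-1.57, 0.0, -0.24]
ft_force: [-5.6, 1.7, 11.0]
finger_gap: -0.004
time: 7.3
tool_pos: [0.5495, -0.1488, 0.0816]
orientation: [-1.569, 0.0, -0.24]
ft_force: [-9.2, 3.6, 26.3]
finger_gap: 0.0
```

Hard stop reached: 26 N at TCP z 0.0816, where 0.082 was expected. Next is yellow.

```bash
python3 -m inch '0 -0.5 0 0; 0 -1.5 0 0; 0 -2 0 0; -0.6 0 2.7 0; -0.6 0 2.7 0; 0 0 0 0; 0 0 0 0'
python3 - <<'E'
from h import *
for n in ("scene","top"):
    c=vision.capture(n); cv2.imwrite(f"pics/{n}3.png",cv2.resize(c["frame"][120:250,210:350] if n=="scene" else c["frame"][180:260,330:490],None,fx=4.5,fy=4.5,interpolation=cv2.INTER_CUBIC))
    for k in ["green","yellow","blue","red"]:
        for q in spotter.spot_point(n,f"key_{k}_top")[:1]: print(n,k,round(q["confidence"],2),world(c,q["at"]).round(4))
legs([(.551,-.0935,.1)])
E
```

```text
time: 8.18
tool_pos: [0.5508, -0.0941, 0.1206]
orientation: [-1.571, -0.001, -0.24]
ft_force: [-0.0, -0.2, 0.1]
finger_gap: 0.001
scene green 0.43 [ 0.5488 -0.1505  0.0648]
scene yellow 0.43 [ 0.5507 -0.0965  0.0789]
scene blue 0.5 [ 0.5505 -0.0376  0.0767]
scene red 0.68 [ 0.5453 -0.2084  0.0796]
top green 0.56 [ 0.579  -0.1256 -0.0014]
top blue 0.66 [ 0.5515 -0.0392  0.083 ]
[ 0.5505 -0.0937  0.1198] [-1.5709e+00  1.0000e-04 -2.4010e-01] 8.675 [ 0.7  0.2 -0.7]
(0.551, -0.0935, 0.1) [0.05 1.98 0.03]
```

View pics/scene3.png

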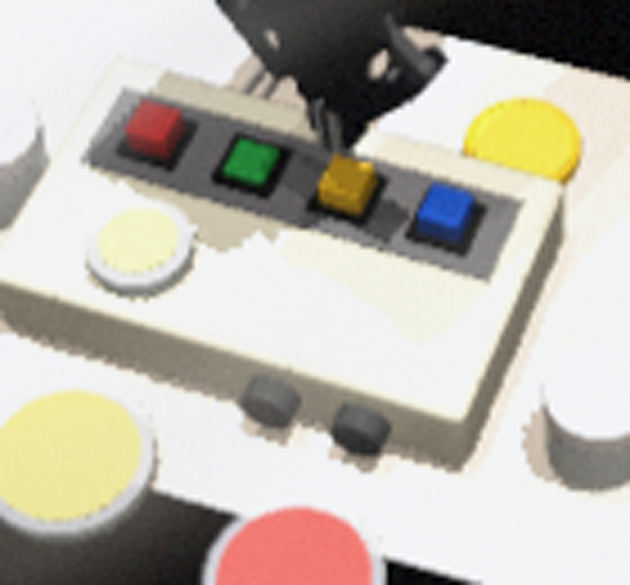

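Green (250,160) is down, while red (152,130), yellow (347,185) and blue (445,210) are up. The fingertips are over yellow.

```bash
python3 -m inch '0 1 0 0; 0 1 0 0; 0 0.5 0 0; 0 0.4 0 0; 0 0.4 0 0; 0 0.3 0 0; 0 0 0 0'; python3 -m inch '0 0.2 0 0; 0 0 0 0'
```

```text
time: 9.55
tool_pos: [0.5507, -0.0935, 0.0837]
orientation: [-1.571, -0.0, -0.24]
ft_force: [0.2, -0.1, 0.2]
finger_gap: 0.0
time: 9.8
tool_pos: [0.5509, -0.0935, 0.0821]
orientation: [-1.571, -0.001, -0.24]
ft_force: [-1.3, -0.3, 2.9]
finger_gap: 0.002
```

```bash
python3 -m inch '0 0.15 0 0; 0 0 0 0'; python3 -m inch '0 0.1 0 0; 0 0 0 0'
```

```text
time: 10.05
tool_pos: [0.551, -0.0936, 0.0818]
orientation: [-1.57, -0.001, -0.24]
ft_force: [-6.5, 1.6, 19.1]
finger_gap: -0.0
time: 10.3
tool_pos: [0.551, -0.0936, 0.0815]
orientation: [-1.569, -0.0, -0.24]
ft_force: [-10.9, 1.8, 29.9]
finger_gap: -0.0
```

```bash
python3 -m inch '0 -0.5 0 0; 0 -1.5 0 0; 0 -2 0 0; -0.6 0 2.8 0; -0.6 0 2.7 0; 0 0 0 0; 0 0 0 0'
python3 - <<'E'
from h import *
for n in ("scene","top"):
    c=vision.capture(n); cv2.imwrite(f"pics/{n}4.png",cv2.resize(c["frame"][120:250,210:350],None,fx=4.5,fy=4.5,interpolation=cv2.INTER_CUBIC))
    for k in ["green","yellow","blue","red"]:
        for q in spotter.spot_point(n,f"key_{k}_top")[:1]: print(n,k,round(q["confidence"],2),world(c,q["at"]).round(4))
legs([(.552,-.037,.1)])
E
```

```text
time: 11.18
tool_pos: [0.5522, -0.0377, 0.1201]
orientation: [-1.571, -0.001, -0.24]
ft_force: [0.5, -1.0, -0.5]
finger_gap: -0.003
scene green 0.38 [ 0.5513 -0.1523  0.0682]
scene yellow 0.61 [ 0.5529 -0.0952  0.0716]
scene blue 0.65 [ 0.5496 -0.0361  0.074 ]
scene red 0.64 [ 0.5456 -0.2094  0.0771]
[ 0.5519 -0.0374  0.1193] [-1.5709e+00  1.0000e-04 -2.4010e-01] 11.675 [ 0.6  0.7 -0.6]
(0.552, -0.037, 0.1) [-0.    1.93  0.04]
```

View pics/scene4.png

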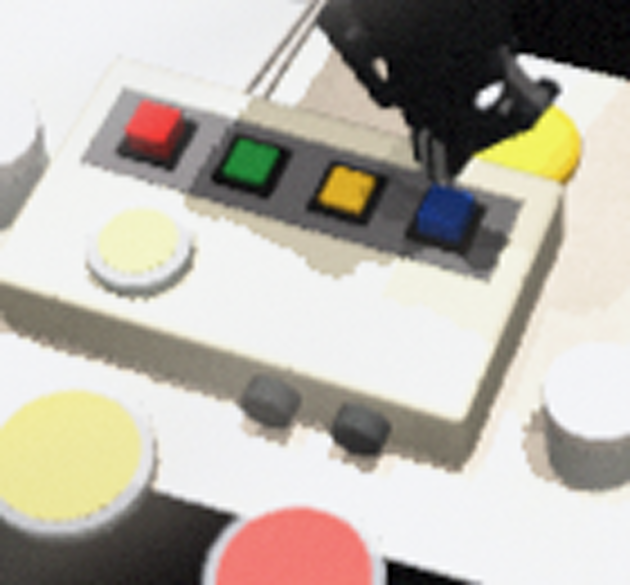

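Green (250,162) and yellow (347,190) are down. Red is still up, and the fingertips are over blue (445,210).

```bash
python3 -m inch '0 1 0 0; 0 1 0 0; 0 0.5 0 0; 0 0.4 0 0; 0 0.4 0 0; 0 0.3 0 0; 0 0 0 0'; python3 -m inch '0 0.2 0 0; 0 0 0 0'; python3 -m inch '0 0.1 0 0; 0 0 0 0'
```

```text
time: 12.55
tool_pos: [0.5521, -0.0372, 0.0832]
orientation: [-1.571, -0.0, -0.24]
ft_force: [-0.3, 0.6, 0.2]
finger_gap: 0.0
time: 12.8
tool_pos: [0.5523, -0.0372, 0.082]
orientation: [-1.57, -0.001, -0.24]
ft_force: [-3.4, 0.5, 8.7]
finger_gap: -0.003
time: 13.05
tool_pos: [0.5524, -0.0373, 0.0818]
orientation: [-1.57, -0.0, -0.24]
ft_force: [-7.3, 0.8, 19.2]
finger_gap: 0.004
```

```bash
python3 -m inch '0 0.1 0 0; 0 0 0 0'; python3 -m inch '0 -0.5 0 0; 0 -1.5 0 0; 0 -3 0 0; 0 -3 0 0; -1.5 -3 3 0; -2 0 4 0; -2 0 4 0; -2 0 3 0; 0 0 0 0; 0 0 0 0'
python3 - <<'E'
from h import *
ims=[]
for n in ("scene","top"):
    c=vision.capture(n); ims.append(cv2.resize(c["frame"][100:280,190:490],(800,480))[:, :])
    cv2.imwrite(f"pics/{n}5.png",ims[-1])
    for k in ["key_green_top","key_yellow_top","key_blue_top","key_red_top","jar_a","dish_a","dish_small","yellow_lid","forceps"]:
        for q in spotter.spot_point(n,k)[:2 if k in("jar_a","dish_a") else 1]: print(n,k,round(q["confidence"],2),world(c,q["at"]).round(4))
    a=cv2.imread(f"pics/{n}0.png"); d=cv2.absdiff(a,c["frame"]).max(2); print(n,"diff",(d>40).sum())
legs([])
E
```

```text
time: 13.3
tool_pos: [0.5525, -0.0372, 0.0816]
orientation: [-1.569, -0.0, -0.24]
ft_force: [-11.4, 0.8, 28.6]
finger_gap: -0.002
time: 14.55
tool_pos: [0.5127, 0.116, 0.1898]
orientation: [-1.571, -0.001, -0.24]
ft_force: [-0.3, 0.3, -0.1]
finger_gap: -0.0
scene key_green_top 0.43 [ 0.5508 -0.1499  0.0696]
scene key_yellow_top 0.59 [ 0.5534 -0.0947  0.0693]
scene key_blue_top 0.42 [ 0.5496 -0.0366  0.0672]
scene key_red_top 0.46 [ 0.5483 -0.211   0.0785]
scene jar_a 0.7 [ 0.6265  0.0635 -0.0032]
scene jar_a 0.63 [ 0.5676 -0.3005 -0.0032]
scene dish_a 0.71 [ 7.482e-01 -4.840e-02 -1.000e-04]
scene dish_a 0.56 [ 0.7225 -0.1885 -0.0012]
scene dish_small 0.71 [ 0.6208 -0.183   0.0604]
scene yellow_lid 0.81 [ 0.4491 -0.0297  0.0035]
scene forceps 0.46 [ 0.4346 -0.1889 -0.0011]
scene diff 4600
top key_green_top 0.65 [ 0.547  -0.1487  0.0717]
top key_yellow_top 0.55 [ 0.5466 -0.0905  0.0659]
top key_blue_top 0.49 [ 0.5493 -0.0361  0.0717]
top key_red_top 0.48 [ 0.5519 -0.2064  0.0811]
top jar_a 0.76 [0.6226 0.0696 0.007 ]
top jar_a 0.73 [ 0.5787 -0.1292 -0.0059]
top dish_a 0.73 [ 0.7502 -0.0492  0.0053]
top dish_a 0.69 [ 0.7203 -0.1937  0.0036]
top dish_small 0.84 [ 0.6206 -0.1814  0.0565]
top yellow_lid 0.79 [ 0.4494 -0.0319  0.0032]
top forceps 0.66 [ 0.4284 -0.1895  0.0032]
top diff 25615
[0.5123 0.1166 0.1893] [-1.5708  0.     -0.2398] 15.55 [ 0.1 -1.2 -0.6]
```

View pics/scene5.png

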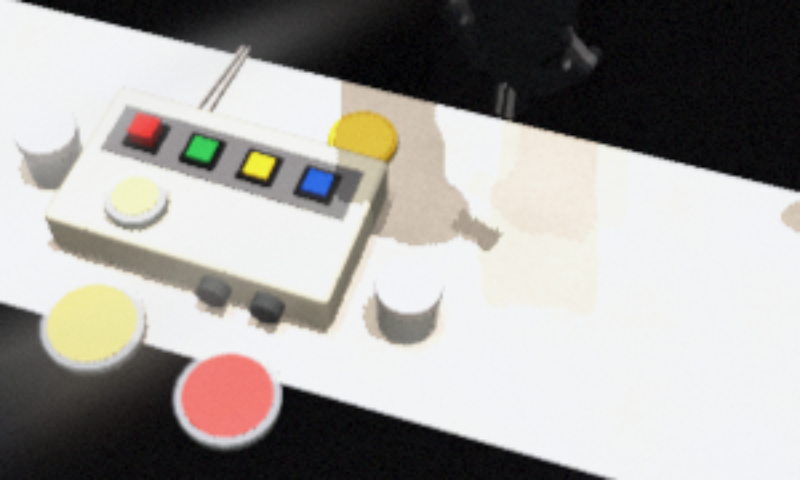

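View pics/top5.png

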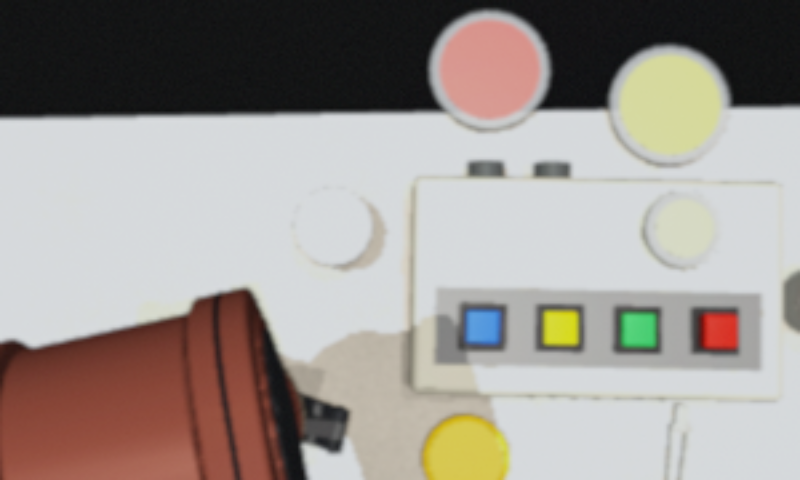

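The pictures show green, yellow and blue flush-low and red still standing. The jars, dishes, lid and forceps look unmoved, and the arm is clear of everything.

```bash
python3 -c "
from h import *
job_done()"
```

```text
the job is handed in; nothing more can be done
```

I pressed green, then yellow, then blue with shut fingertips, each down to its hard stop, and handed the job in at about 15.6 s.

- **Presses:** each key stopped at TCP z ≈ 0.0816, where 0.082 was expected, with 26–30 N vertically at the wrist.
- **Final key heights:** the networks put green, yellow and blue at 0.066–0.072 m (0.068 is fully down) and red at 0.078–0.081 m, so red is still up.
- **Bystanders:** the jars, dishes, lid and forceps look unmoved in the last pictures. I compared most of them by eye; only the small dish has measured positions from both before and after, and they agree.
- **Robot:** it was standing clear and touching nothing when I handed in.

**Checks that disagreed:**
- The networks gave some false reports: a second "jar" on the console in the top view, a green key mid-console once, and a blue key near the small dish. The pictures contradicted all of them.
- The force reading showed almost nothing while the green key was sliding down, so I judged it by the picture and the later rise at the stop.

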